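# Change the key-clamp jaw of a key-cutting machine

## Robot

A 6-joint arm with a two-finger parallel gripper is mounted at the origin on the work surface. World frame = base frame: x ahead of the robot, y to its left, z up, the work surface at z = 0. Lengths are in m, angles in rad, forces in N, time in s.
With the tool pointing down it reaches from about 0.35 to 0.95 m from the base axis. Payload 17.4 kg.
Tool frame: the origin (TCP) lies on the mounting face of the last link; the fingertips stand 186 mm ahead of it and the grasp point (between the pads) lies 167 mm ahead of it (tip_reach is the distance from the TCP to the fingertips, in m); z points along the fingers, y is the line along which they close (so a half turn about z gives the same grasp; the last joint's range is limited). The gripper opens to 93 mm and grips with 3 to 60 N. Pads are 15 mm wide; open, the fingers measure 128 mm over their backs; the gripper's body (75 mm by 188 mm) begins 65 mm behind the grasp point.
Start: joints at [-1.141, 0.116, 1.442, -0, 1.584, -0.038], TCP at [0.304, -0.602, 0.405] pointing down, gripper open.
Joint ranges: [-2.83, 2.83], [-0.83, 2.19], [0.07, 2.5], [-1.14, 4.28], [0.01, 3], [-2.97, 2.97]. Speed limits (rad/s): [1.89, 1.89, 2.22, 3.14, 3.14, 3.14].

## Interface

Orientations are given as a unit quaternion [w, x, y, z].
In Python, from rig import get_obs, camera, hand_in, tip_reach gives the robot as it stands. The module is installed in compiled form; this text tells all that it offers.
- The arm moves only by the tool jog_arm, never from a script. Its argument "increments" is a list of rows, each an object of numbers: "x", "y", "z": the shift along the tool's x, y, z in units of 20 mm (1.0 is 20 mm); "roll": the turn about the tool's z in units of 0.15 rad (1.0 is 0.15 rad). A call has 1 to 8 rows; each row shifts and turns the commanded pose from where the row before left it, along the tool's axes as they then stand; what a row does not reach is not made up. A row lasts 1/10 s, in which the tool goes at most 50 mm and 8.59 degrees, less where a joint would pass 70% of its speed; a pose out of reach is approached as far as the arm can. A call with a number of a shift or a turn outside -1 to 1 is refused whole. A call with a gripper value outside its range is refused whole. "grip" is the opening, from 0 (shut) to 1 (fully open), set as the call begins (left out, the last holds). The fingers move at their own pace and stop on an object; "grip_force" is the grip in N (left out, the last holds). Time passes only in rows, so rows that do not move let the fingers close. It gives the time, the measured TCP pose, the force, the opening and the grip force at its end, in the units of the state.
- get_obs(): the state, without advancing time (a new reading comes with each control period).
- camera(name): name is "side" or "top" or "wrist"; returns a dict with "img" (400x640x3 uint8, red, green, blue), "depth" (400x640 float32, m along the optical axis (not along the pixel's ray), 0 where there is no reading), "fx", "fy", "cx", "cy" (pixels), "cam_to_world" (4x4, takes a point from camera to world coordinates). Camera axes: x right, y up, looking along -z (the intrinsics and any distortion apply to the point x, -y, -z); pixel columns grow to the right and rows downward; lengths in m; the calibration is good to about 2 mm. The wrist camera is an equidistant fisheye: a pixel r from the principal point sees the ray r / f radians off the axis. A picture is of the moment at which its call begins.
- hand_in(): hands the job in; it is judged then, once.
The state is a dict: "t": time; "joints": joint angles; "qvel": joint speeds; "tau": joint torques, N m; "position": TCP position; "eef_rot": TCP orientation; "force": force on the tool from outside, world axes, zero at the start; "ft_torque": the same for the moment, N m; "finger_gap": finger opening in m; "gripper_force": force on a finger pad.
Only numpy, scipy, OpenCV 4.12 (cv2) and the standard library are available. Lean on these libraries where they do the work, as an engineer would, in place of code of your own. Each camera call takes 0.05 s, during which the arm holds its last target. There are 200 camera calls.

## Task

Change the jaw on the key-cutting machine: first slide the black jaw off the open end of the rail and set it down gently in the empty bay of the rack (the one with the green pad), flat and squared up in a row with the other jaws. Then slide the orange jaw onto the rail all the way home, so that the spring detent catches it and holds it there. Leave the blue and white jaws and the brush where they are.

Things in the scene. Friction and masses are not known exactly. Their poses are not given: they have to be found in the camera images.
- jaw_black: key-clamp jaw with a BLACK grip block, on the machine's rail, held by the detent. 56 mm long (x), 50 wide (y), 54 high. Steel foot 20 mm high; centred on it a grip block 40 long (x), 24 wide (y), from 20 to 54 mm up, with two 4 mm brass screw heads on top. Origin: centre of the underside, z up. Same both ways round; about 0.4 kg. More under jaw_orange.
- jaw_orange: key-clamp jaw with an ORANGE grip block, standing on the bench; shape and origin as jaw_black. A T-slot runs along x through the foot of every jaw: 20 mm wide at the underside up to 4.5 mm, then 31 mm wide up to 15 mm. In the middle (x = 0) of each long side of the foot is an upright groove, 10 mm wide and 4.5 mm deep, for the detent roller; its ends are bevelled.
- jaw_blue: a jaw of the same shape with a blue grip block, in a bay of the rack; not to be moved.
- jaw_white: a jaw of the same shape with a white grip block, in a bay of the rack; not to be moved.
- brush: bench brush lying flat on the bench, about 200 mm long along its x; not to be moved.
- machine: key-cutting machine (fixed), origin on the bench below the seat. Dark steel bed 40 mm high, y -38 to 38, x -114 to 50 mm; jaws slide on its top along x. Orange end stop, 20 mm above the bed, face at x = 29 mm. Detent bracket and red knob beside the seat, y -40 to -80 mm, 18 mm above the bed. Brass cutter and white housing from y = 80 mm on, up to 175 mm above the bench.
- seat (a point): point on top of the bed (40 mm above the bench) where the origin of a fully seated jaw lies. Axes as machine: x along the rail, pointing from its open end to the end stop.
- nose (a point): rounded open end of the T-rail, on the bed top, at x = -29.5 mm from the seat. The rail stands on the bed: neck 16 mm wide, head 29 mm wide from 6 to 13.5 mm above the bed. A jaw cannot be lifted off it, only slid. On the bare bed before it (smaller x) a jaw can be set down or lifted with its centre at x = -62 to -85 mm from the seat; then its T-slot is level with the rail.
- detent (a joint): spring plunger (red knob) whose brass roller presses on the jaw's side from -y. 0 = fully out: rail empty, or roller in a seated jaw's groove, holding it with about 1 mm of play. 0.002 to 0.0045 m while the side of a jaw passes. Passing it takes about 5 to 10 N along the rail.
- rack: wooden rack (fixed), 78 mm deep (x), 206 mm wide (y), three bays side by side at y = -66, 0 and 66 mm. Origin: centre of its underside. Bay floors 30 mm above the bench; a bay is 66 mm (x) by 58 mm (y) inside, between 8 mm high ribs. Jaws stand in the bays with their x along the rack's x.
- mat: thin green pad on the floor of the one empty bay; origin at the centre of that bay's floor, 30 mm above the bench; axes as the rack.
Not all that is in view belongs to the job. Leave any red look-alike of the jaw_orange alone.

How it is judged:
By the outcome, as a careful person would: the job done as asked, in the order asked, and still so for the second after the job is handed in, with the robot touching nothing.
It also fails if it takes over 64 s, if anything falls off the work surface, if the arm or the gripper's body presses on something with over 40 N, if the wrist force passes 120 N, or if a joint passes its speed limit or range.

## Working session

There is one attempt and no reset: what is moved stays moved. The work goes in short steps, Python scripts to look and compute and a tool call to move; the robot and the scene stay as the last step left them, time stands still between calls to the robot, and variables do not carry over. Pictures are saved under pics/ and viewed, at most 11 in all, crops included, and the job is handed in when it is done.

Besides the shell and the picture viewer there is one more tool, called after "Request:" by a JSON object that holds its "method" and its "body". jog_arm: Moves the arm, as the interface text tells. Shifts and turns lie within -1 to 1; 1 stands for 20 mm of shift or 0.15 rad of turn. Its arguments: {"type":"object","properties":{"increments":{"type":"array","items":{"type":"object","properties":{"x":{"type":"number"},"y":{"type":"number"},"z":{"type":"number"},"roll":{"type":"number"}}}},"grip":{"type":"number"},"grip_force":{"type":"number"}},"required":["increments"]}

```bash
mkdir -p pics; cat > h.py <<'E'
import numpy as np, cv2
from rig import get_obs, camera, hand_in, tip_reach
def snap(n,f):
    c=camera(n); cv2.imwrite('pics/'+f,c['img'][:,:,::-1]); np.savez('pics/'+f+'.npz',**c); return c
def load(f): return dict(np.load('pics/'+f+'.npz'))
def cloud(c):
    h,w=c['depth'].shape; u,v=np.meshgrid(np.arange(w),np.arange(h)); d=c['depth']
    p=np.stack([(u-c['cx'])/c['fx']*d,-(v-c['cy'])/c['fy']*d,-d,np.ones_like(d)],-1)
    return (p@np.asarray(c['cam_to_world']).T)[...,:3]
def plane(c,uv,z):
    uv=np.atleast_2d(uv).astype(float); T=np.asarray(c['cam_to_world'])
    r=np.stack([(uv[:,0]-c['cx'])/c['fx'],-(uv[:,1]-c['cy'])/c['fy'],-np.ones(len(uv))],-1)@T[:3,:3].T
    o=T[:3,3]; return o+r*((z-o[2])/r[:,2])[:,None]
E
python3 - <<'E'
from h import *
for n in('top','side'):
    c=snap(n,n+'0.png'); print(n,c['fx'],c['fy'],c['cx'],c['cy'],[k for k in c]); print(np.round(c['cam_to_world'],3))
o=get_obs(); print(o)
E
```

```text
top 516.6539699063775 516.6539699063775 323.091529435273 198.14515431837444 ['img', 'depth', 'fx', 'fy', 'cx', 'cy', 'cam_to_world']
[[ 0.013  0.99  -0.144  0.359]
 [-1.     0.01  -0.019 -0.065]
 [-0.017  0.144  0.989  1.054]
 [ 0.     0.     0.     1.   ]]
side 413.6763026877393 413.6763026877393 323.1037829422304 199.0816016808741 ['img', 'depth', 'fx', 'fy', 'cx', 'cy', 'cam_to_world']
[[ 0.925 -0.236  0.299  0.781]
 [ 0.381  0.568 -0.73  -0.766]
 [ 0.002  0.789  0.615  0.642]
 [ 0.     0.     0.     1.   ]]
{'t': 0.1, 'joints': array([-1.14078635e+00,  1.16465761e-01,  1.44217358e+00, -2.92936958e-05,
        1.58399015e+00, -3.77846874e-02]), 'qvel': array([-0.00059638, -0.00075785, -0.0004505 ,  0.00183654,  0.00090563,
        0.00107374]), 'tau': array([ 2.66008494e-03, -7.22896385e+01, -6.23863220e+01,  7.80645479e-02,
        2.27323169e-02, -3.68424685e-05]), 'position': array([ 0.30437821, -0.60250333,  0.40407564]), 'eef_rot': array([-5.05629322e-04,  9.72770411e-01,  2.31770273e-01, -1.15383305e-04]), 'force': array([-0.39509601,  0.20355933, -0.00194283]), 'ft_torque': array([-0.0024709 , -0.04162779, -0.02660476]), 'gripper_force': 0.0, 'finger_gap': 0.09304875207048574}
```

View pics/top0.png

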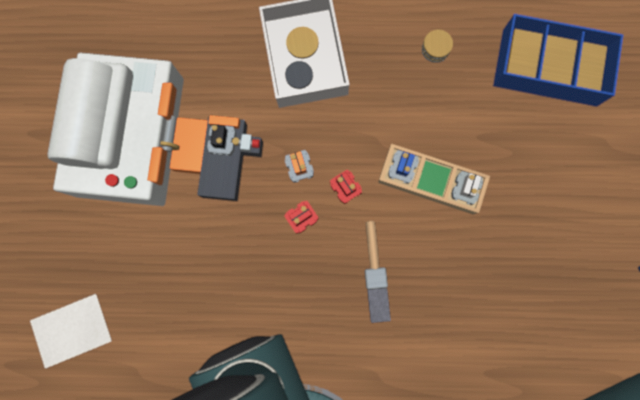

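View pics/side0.png

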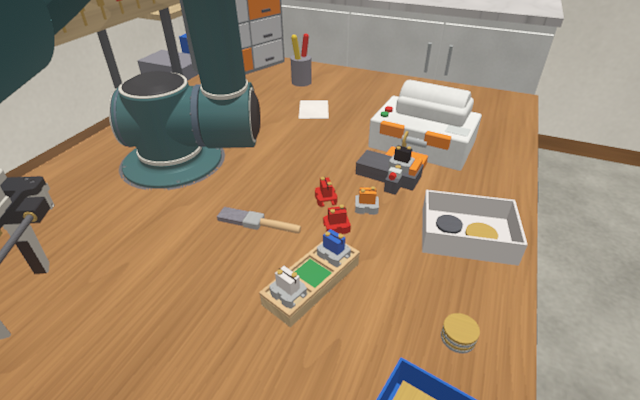

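The top view shows the black jaw on the rail (~220,138) with the bed's open end toward the image bottom. The orange jaw is at (299,165), the red look-alikes at (346,186) and (301,217), the green pad at (434,178), blue at (403,165), white at (468,187) and the brush at (375,270). The side view shows the same layout, with nothing across the rail's open end.

```bash
cat > m.py <<'E'
from h import *
def rect(P):
    (c,s,a)=cv2.minAreaRect(P[:,:2].astype(np.float32)*1000); 
    return np.round(c,1),np.round(s,1),round(a,1),len(P)
E
python3 - <<'E'
from m import *
for n in('top','side'):
    c=load(n+'0.png'); X=cloud(c); hsv=cv2.cvtColor(c['img'],cv2.COLOR_RGB2HSV); H,S,V=cv2.split(hsv); x,y,z=X[...,0],X[...,1],X[...,2]
    print(n,'bench z',np.median(z[(abs(x-.45)<.05)&(abs(y+.1)<.3)]))
    def comp(name,m,zp):
        k,l,st,ce=cv2.connectedComponentsWithStats(m.astype(np.uint8))
        for i in range(1,k):
            if st[i,4]>15:
                uv=np.argwhere(l==i)[:,::-1]; print(name,np.round(ce[i]),'depth z',np.round(np.percentile(z[l==i],[5,50,95]),3),'plane',*rect(plane(c,uv,zp)))
    comp('green',(H>50)&(H<75)&(S>120)&(V>60)&(x>.3)&(y<0),.031)
    inb=(x>.25)&(x<.75)&(y>-.4)&(y<.25)
    comp('orange',(H>8)&(H<17)&(S>190)&(V>180)&inb,.054)
    comp('blue',(H>105)&(H<125)&(S>150)&inb&(y<-.1),.084)
    bed=(abs(z-.04)<.008)&(x>.3)&(x<.62)&(y>0)&(y<.25)&(V<110)&(S<120)
    comp('bed',bed,.04)
    comp('bedz',(abs(z-.04)<.006)&inb,.04)
    comp('rackz',(abs(z-.036)<.009)&inb&(y<-.05),.038)
E
```

```text
top bench z -0.0015683280311769021
green [442. 176.] depth z [0.026 0.029 0.032] plane [ 552.2 -278.7] [22.8 40.5] 72.5 91
blue [410. 160.] depth z [0.08  0.082 0.086] plane [ 575.7 -211.3] [ 6.6 20.5] 71.4 40
blue [401. 165.] depth z [0.074 0.082 0.084] plane [ 564.5 -194.3] [ 8.4 29. ] 73.2 68
bed [221. 173.] depth z [0.035 0.038 0.041] plane [563.4 143.9] [113.8 120.3] 84.2 1836
bedz [313.  94.] depth z [0.034 0.04  0.045] plane [720.  -20.9] [  6.7 147.9] 11.2 148
bedz [219. 172.] depth z [0.035 0.038 0.041] plane [586.1 156.7] [ 84.3 163. ] 84.6 1836
bedz [240. 130.] depth z [0.035 0.038 0.044] plane [645.3 126.1] [39.7 18.3] 0.5 127
bedz [257. 139.] depth z [0.034 0.038 0.042] plane [622.4  91.1] [21.8 16.2] 71.7 37
bedz [435. 178.] depth z [0.034 0.036 0.039] plane [ 548.9 -266.3] [204.9  78.7] 71.8 1050
bedz [254. 150.] depth z [0.035 0.038 0.043] plane [603.1  95.9] [25.3 13.7] 79.0 64
bedz [453. 194.] depth z [0.036 0.042 0.046] plane [ 519.2 -304.1] [ 7.9 23.9] 88.7 22
rackz [337.  91.] depth z [0.028 0.036 0.044] plane [729.7 -72. ] [ 7.8 44.2] 11.1 67
rackz [434. 179.] d
[... 971 characters left out ...]
bedz [368. 198.] depth z [0.035 0.04  0.045] plane [584.5  -5. ] [38.3 17.3] 15.8 66
bedz [426. 225.] depth z [0.036 0.042 0.045] plane [730.5 -22.3] [ 12.5 157.2] 11.4 68
bedz [436. 199.] depth z [0.035 0.039 0.045] plane [733.9  52.8] [30.7 17.8] 6.6 57
bedz [337. 217.] depth z [0.035 0.039 0.046] plane [ 542.7 -101.1] [40.7 17.2] 22.5 77
bedz [308. 280.] depth z [0.035 0.037 0.043] plane [ 555.4 -269.9] [207.1  80.3] 71.7 1087
rackz [337. 219.] depth z [0.028 0.036 0.044] plane [ 543.8 -103.6] [40.9 27.4] 22.5 116
rackz [426. 237.] depth z [0.028 0.036 0.044] plane [739.5 -76. ] [12.5 57.8] 11.5 61
rackz [310. 279.] depth z [0.028 0.034 0.04 ] plane [ 556.  -270.2] [210.6  84.6] 71.7 2263
```

```bash
python3 - <<'E'
from h import *
c=load('top0.png')['img'][:,:,::-1]
a=cv2.resize(c[100:215,190:320],None,fx=4.4,fy=4.4,interpolation=2); 
s=load('side0.png')['img'][:,:,::-1]; b=cv2.resize(s[125:225,335:440],None,fx=2,fy=2,interpolation=2)
o=np.zeros((a.shape[0],a.shape[1]+b.shape[1],3),np.uint8); o[:,:a.shape[1]]=a; o[:b.shape[0],a.shape[1]:]=b
cv2.imwrite('pics/z1.png',o); print(o.shape)
E
```

```text
(506, 782, 3)
```

View pics/z1.png

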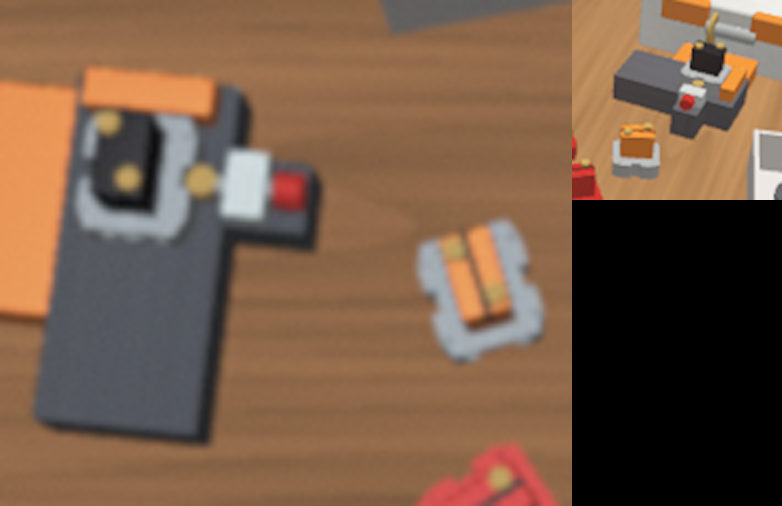

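The zoom shows the seated black jaw with its foot's open side facing the lower bed. The orange jaw's side grooves are left and right, so its long axis is roughly 16° off world x. I'll grip along the jaws' x axis, which keeps the gripper body clear of the housing.

```bash
cat >> h.py <<'E'
from scipy.spatial.transform import Rotation as R
def Rt(o): w,x,y,z=o['eef_rot']; return R.from_quat([x,y,z,w]).as_matrix()
def to(p,yaw=None):
    """units to go so that grasp point is at p (world), tool y at yaw deg; roll first, then shifts"""
    o=get_obs(); M=Rt(o); g=o['position']+M[:,2]*.167; ya=np.degrees(np.arctan2(M[1,1],M[0,1])); r=0
    if yaw is not None:
        d=(ya-yaw+90)%180-90; r=np.radians(d)/.15; M=M@R.from_rotvec([0,0,np.radians(d)]).as_matrix()
    print('t',o['t'],'grasp',np.round(g,4),'tooly',round(ya,2),'roll',round(r,3),'shift units',np.round(M.T@(np.array(p)-g)/.02,3),'F',np.round(o['force'],1),'gap',round(o['finger_gap'],4))
E
python3 - <<'E'
from m import *
c=load('top0.png'); q=lambda u,v:(190+u/4.4-.4,100+v/4.4-.4)
P=plane(c,[q(35,425),q(210,440),q(240,90)],.04)[:,:2]; print(np.round(P,4))
ax=P[2]-P[1]; print('ang',np.degrees(np.arctan2(ax[1],ax[0])))
e=P[1]-P[0]; print('end ang',np.degrees(np.arctan2(e[1],e[0])),np.linalg.norm(e))
a=np.radians(-5.5); print('seat',(P[0]+P[1])/2+.114*np.array([np.cos(a),np.sin(a)]))
print('black top',plane(c,[q(125,160)],.094),'orange top',plane(c,[q(475,272)],.054))
X=cloud(c); 
print('orange depth',X[160:166,296:302].reshape(-1,3).mean(0))
to((.62,.14,.30),-5.5)
E
```

```text
[[0.5077 0.205 ]
 [0.5017 0.1252]
 [0.6651 0.1173]]
ang -2.7853729942751175
end ang -94.3475079155675 0.07999648825056277
seat [0.61815949 0.15417753]
black top [[0.61696272 0.15676495 0.094     ]] orange top [[0.5771577 0.0058648 0.054    ]]
orange depth [0.57531355 0.00405293 0.05250193]
t 0.1 grasp [ 0.3043 -0.6023  0.2371] tooly -63.2 roll -6.713 shift units [38.462 12.153 -3.119] F [-0.4  0.2 -0. ] gap 0.093
```

Request:
{"method": "jog_arm", "body": {"increments": [{"roll": -0.96, "z": -0.44}, {"roll": -0.96, "z": -0.44}, {"roll": -0.96, "z": -0.44}, {"roll": -0.96, "z": -0.44}, {"roll": -0.96, "z": -0.44}, {"roll": -0.96, "z": -0.44}, {"roll": -0.96, "z": -0.44}]}}

```text
invalid input at $.increments[0]: expected keys x, y, z, roll
```

Request:
{"method": "jog_arm", "body": {"increments": [{"x": 0.98, "y": 0.31}, {"x": 0.98, "y": 0.31}, {"x": 0.98, "y": 0.31}, {"x": 0.98, "y": 0.31}, {"x": 0.98, "y": 0.31}, {"x": 0.98, "y": 0.31}, {"x": 0.98, "y": 0.31}, {"x": 0.98, "y": 0.31}]}}

```text
invalid input at $.increments[0]: expected keys x, y, z, roll
```

Request:
{"method": "jog_arm", "body": {"increments": [{"x": 0.98, "y": 0.31}, {"x": 0.98, "y": 0.31}, {"x": 0.98, "y": 0.31}, {"x": 0.98, "y": 0.31}, {"x": 0.98, "y": 0.31}, {"x": 0.98, "y": 0.31}, {"x": 0.98, "y": 0.31}, {"x": 0.98, "y": 0.31}]}}

```text
invalid input at $.increments[0]: expected keys x, y, z, roll
```

Request:
{"method": "jog_arm", "body": {"increments": [{"x": 0.98, "y": 0.31}, {"x": 0.98, "y": 0.31}]}}

```text
invalid input at $.increments[0]: expected keys x, y, z, roll
```

```bash
python3 - <<'E'
from h import *
c=snap('wrist','w1.png'); print(c['fx'],c['cx'],c['cy']); print(np.round(c['cam_to_world'],3)); to((.577,.005,.3),-5.5); print(get_obs()['joints'])
E
```

```text
309.70691628693146 324.29379061605573 197.99469823977532
[[ 0.451  0.86   0.241  0.371]
 [-0.893  0.434  0.121 -0.569]
 [-0.001 -0.269  0.963  0.384]
 [ 0.     0.     0.     1.   ]]
t 0.15 grasp [ 0.3043 -0.6024  0.2372] tooly -63.2 roll -6.714 shift units [31.538 10.66  -3.122] F [-0.4 -0.3 -0. ] gap 0.0931
[-1.14082065e+00  1.16377593e-01  1.44209290e+00 -1.68646033e-05
  1.58399415e+00 -3.77707223e-02]
```

View pics/w1.png

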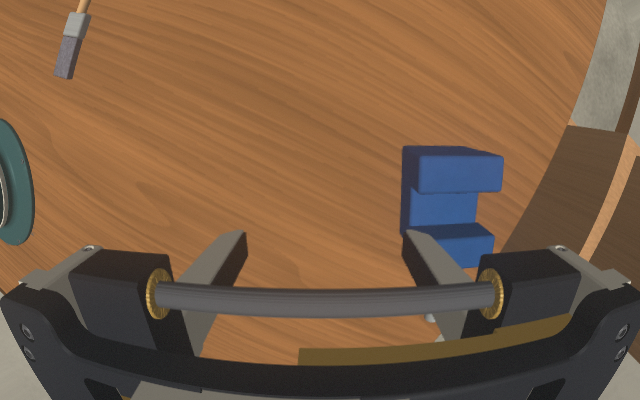

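The wrist view shows only the brush (70,45) and the blue bin; the move was refused because every row needs all its keys.

Request:
{"method": "jog_arm", "body": {"increments": [{"x": 0, "y": 0, "roll": -0.96, "z": -0.44}, {"x": 0, "y": 0, "roll": -0.96, "z": -0.44}, {"x": 0, "y": 0, "roll": -0.96, "z": -0.44}, {"x": 0, "y": 0, "roll": -0.96, "z": -0.44}, {"x": 0, "y": 0, "roll": -0.96, "z": -0.44}, {"x": 0, "y": 0, "roll": -0.96, "z": -0.44}, {"x": 0, "y": 0, "roll": -0.96, "z": -0.44}]}}

```text
t: 0.85
position: [0.3044, -0.6025, 0.4664]
eef_rot: [-0.0, 0.738, 0.675, 0.0]
force: [-0.2, -0.5, 0.3]
finger_gap: 0.0932
gripper_force: 0.0
```

Request:
{"method": "jog_arm", "body": {"increments": [{"x": 0.98, "y": 0.31, "z": 0, "roll": 0}, {"x": 0.98, "y": 0.31, "z": 0, "roll": 0}, {"x": 0.98, "y": 0.31, "z": 0, "roll": 0}, {"x": 0.98, "y": 0.31, "z": 0, "roll": 0}, {"x": 0.98, "y": 0.31, "z": 0, "roll": 0}, {"x": 0.98, "y": 0.31, "z": 0, "roll": 0}, {"x": 0.98, "y": 0.31, "z": 0, "roll": 0}, {"x": 0.98, "y": 0.31, "z": 0, "roll": 0}]}}

```text
t: 1.65
position: [0.3692, -0.4494, 0.4664]
eef_rot: [0.0, 0.74, 0.673, -0.0]
force: [0.7, -0.6, -0.7]
finger_gap: 0.0932
gripper_force: 0.0
```

Request:
{"method": "jog_arm", "body": {"increments": [{"x": 0.98, "y": 0.31, "z": 0, "roll": 0}, {"x": 0.98, "y": 0.31, "z": 0, "roll": 0}, {"x": 0.98, "y": 0.31, "z": 0, "roll": 0}, {"x": 0.98, "y": 0.31, "z": 0, "roll": 0}, {"x": 0.98, "y": 0.31, "z": 0, "roll": 0}, {"x": 0.98, "y": 0.31, "z": 0, "roll": 0}, {"x": 0.98, "y": 0.31, "z": 0, "roll": 0}, {"x": 0.98, "y": 0.31, "z": 0, "roll": 0}]}}

```text
t: 2.45
position: [0.4332, -0.2981, 0.4664]
eef_rot: [0.0, 0.74, 0.673, 0.0]
force: [0.5, 0.1, 1.0]
finger_gap: 0.0929
gripper_force: 0.0
```

Request:
{"method": "jog_arm", "body": {"increments": [{"x": 0.98, "y": 0.31, "z": 0, "roll": 0}, {"x": 0.98, "y": 0.31, "z": 0, "roll": 0}, {"x": 0.98, "y": 0.31, "z": 0, "roll": 0}, {"x": 0.98, "y": 0.31, "z": 0, "roll": 0}, {"x": 0.98, "y": 0.31, "z": 0, "roll": 0}, {"x": 0.98, "y": 0.31, "z": 0, "roll": 0}, {"x": 0.98, "y": 0.31, "z": 0, "roll": 0}, {"x": 0.98, "y": 0.31, "z": 0, "roll": 0}]}}

```text
t: 3.25
position: [0.4972, -0.1467, 0.4664]
eef_rot: [0.0, 0.74, 0.673, 0.0]
force: [0.6, -0.0, 0.3]
finger_gap: 0.093
gripper_force: 0.0
```

Request:
{"method": "jog_arm", "body": {"increments": [{"x": 0.98, "y": 0.31, "z": 0, "roll": 0}, {"x": 0.98, "y": 0.31, "z": 0, "roll": 0}, {"x": 0.98, "y": 0.31, "z": 0, "roll": 0}, {"x": 0.98, "y": 0.31, "z": 0, "roll": 0}, {"x": 0, "y": 0, "z": 0, "roll": 0}, {"x": 0, "y": 0, "z": 0, "roll": 0}]}}

```text
t: 3.85
position: [0.5291, -0.072, 0.4663]
eef_rot: [0.0, 0.74, 0.673, -0.0]
force: [0.0, -0.8, -0.9]
finger_gap: 0.093
gripper_force: 0.0
```

```bash
python3 - <<'E'
from h import *
c=snap('wrist','w2.png');  to((.618,.154,.3),-5.5); print(get_obs()['joints'])
E
```

```text
t 3.9 grasp [ 0.5289 -0.0725  0.2993] tooly -5.42 roll 0.009 shift units [11.702  3.347 -0.036] F [ 0.2 -0.9  0.4] gap 0.093
[-1.83967087e-01 -2.02141267e-01  1.65100458e+00 -1.91122527e-04
  1.69277469e+00 -8.93803725e-02]
```

View pics/w2.png

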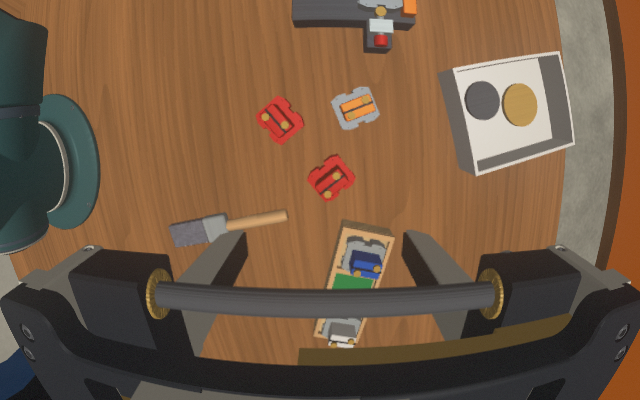

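The view shows the orange jaw at (355,107), the look-alikes at (280,120) and (331,178), the rack from (367,232) to (338,335), and the machine at the top edge. Next I move over the machine.

Request:
{"method": "jog_arm", "body": {"increments": [{"x": 0.98, "y": 0.28, "z": 0.25, "roll": 0}, {"x": 0.98, "y": 0.28, "z": 0.25, "roll": 0}, {"x": 0.98, "y": 0.28, "z": 0.25, "roll": 0}, {"x": 0.98, "y": 0.28, "z": 0.25, "roll": 0}, {"x": 0.98, "y": 0.28, "z": 0.25, "roll": 0}, {"x": 0.98, "y": 0.28, "z": 0.25, "roll": 0}, {"x": 0.98, "y": 0.28, "z": 0.25, "roll": 0}, {"x": 0.98, "y": 0.28, "z": 0.25, "roll": 0}]}}

```text
t: 4.7
position: [0.5888, 0.0792, 0.4262]
eef_rot: [0.0, 0.74, 0.672, -0.0]
force: [0.8, 0.2, -0.8]
finger_gap: 0.0927
gripper_force: 0.0
```

Request:
{"method": "jog_arm", "body": {"increments": [{"x": 0.98, "y": 0.28, "z": 0.25, "roll": 0}, {"x": 0.98, "y": 0.28, "z": 0.25, "roll": 0}, {"x": 0.98, "y": 0.28, "z": 0.25, "roll": 0}, {"x": 0.98, "y": 0.28, "z": 0.25, "roll": 0}, {"x": 0, "y": 0, "z": 0, "roll": 0}, {"x": 0, "y": 0, "z": 0, "roll": 0}]}}

```text
t: 5.3
position: [0.6187, 0.1555, 0.406]
eef_rot: [-0.0, 0.74, 0.673, -0.0]
force: [-0.0, -1.2, -0.1]
finger_gap: 0.0929
gripper_force: 0.0
```

```bash
cat >> h.py <<'E'
def wray(c,uv,z):
    uv=np.atleast_2d(uv).astype(float); T=np.asarray(c['cam_to_world'])
    d=np.stack([uv[:,0]-c['cx'],-(uv[:,1]-c['cy'])],-1); r=np.linalg.norm(d,axis=1); th=r/c['fx']; k=np.where(r>0,np.sin(th)/np.maximum(r,1e-9),0)
    v=np.stack([d[:,0]*k,d[:,1]*k,-np.cos(th)],-1)@T[:3,:3].T
    o=T[:3,3]; return o+v*((z-o[2])/v[:,2])[:,None]
def wcloud(c):
    h,w=c['depth'].shape; u,v=np.meshgrid(np.arange(w),np.arange(h)); dx=u-c['cx']; dy=-(v-c['cy']); r=np.hypot(dx,dy); th=r/c['fx']
    k=np.tan(np.minimum(th,1.4))/np.maximum(r,1e-9)*c['depth']
    p=np.stack([dx*k,dy*k,-c['depth'],np.ones_like(k)],-1)
    return (p@np.asarray(c['cam_to_world']).T)[...,:3]
E
python3 - <<'E'
from h import *
c=snap('wrist','w3.png');  to((.618,.154,.3),-5.5)
c=load('w2.png'); X=wcloud(c); print(X[107,355],X[290,350],X[150,200])
E
```

```text
t 5.35 grasp [0.6185 0.1551 0.2393] tooly -5.43 roll 0.008 shift units [-0.057 -0.019 -3.033] F [ 0.8 -0.3 -0.1] gap 0.0929
[0.57543263 0.00746987 0.05294103] [ 0.53862938 -0.0414712   0.37806196] [ 0.34323786 -0.02829903  0.00057595]
```

View pics/w3.png

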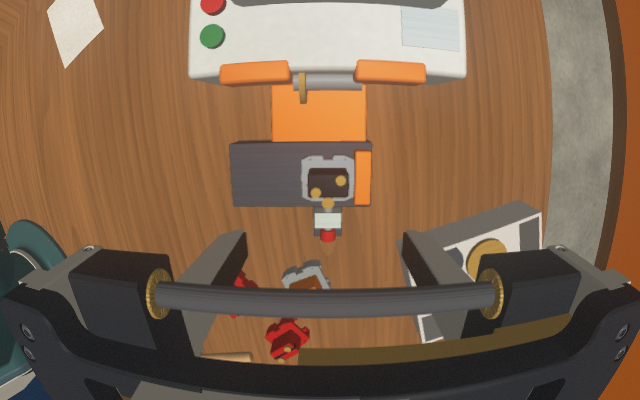

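The wrist view shows the bed from (230,143) to (371,207), the black jaw at about (328,180), the end stop at (362,178) and the detent roller at (328,203).

```bash
python3 - <<'E'
from m import *
c=load('w3.png'); X=wcloud(c); x,y,z=[X[...,i] for i in range(3)]
H,S,V=cv2.split(cv2.cvtColor(c['img'],cv2.COLOR_RGB2HSV))
roi=np.zeros(z.shape,bool); roi[135:215,222:380]=1
bed=roi&(abs(z-.04)<.006)
def show(n,m,zp):
    uv=np.argwhere(m)[:,::-1]; print(n,np.round(np.median(z[m]),4),'plane',*rect(wray(c,uv,zp)),'cloud',*rect(X[m]))
show('bed',bed&(V<110)&(S<110),.04)
m=roi&(z>.087); show('blk',m,.094)
m=roi&(abs(z-.06)<.006)&(S<80); m[198:]=0; show('foot',m,.06)
m=roi&(abs(z-.06)<.006)&(S>150)&(H<18)&(H>8); m[:,:345]=0; show('stop',m,.06)
# bed edges by line fits along columns/rows in V image
f=lambda pts,z:wray(c,pts,z)[:,:2]
from numpy.polynomial import polynomial as Po
bm=(bed&(V<110)&(S<110)).astype(np.uint8)
le=[];lo=[];up=[]
for v in range(150,200):
    le.append((np.flatnonzero(bm[v])[0]-.5,v))
for u in range(236,292):
    k=np.flatnonzero(bm[:,u]); up.append((u,k[0]-.5)); lo.append((u,k[-1]+.5))
for n,e in(('end',le),('+y',up),('-y',lo)):
    P=f(e,.04); l=cv2.fitLine(P.astype(np.float32),cv2.DIST_HUBER,0,1e-4,1e-4).ravel(); print(n,np.degrees(np.arctan2(l[1],l[0])),l[2:])
E
```

```text
bed 0.0398 plane [590.2 160.8] [ 82.9 163.1] 84.2 5521 cloud [590.  160.5] [ 82.9 163.4] 84.3 5521
blk 0.0941 plane [592.6 173.1] [ 76.3 156.1] 86.1 1018 cloud [625.8 189.9] [80.2 39.4] 84.3 1018
foot 0.0599 plane [622.9 163.6] [47.3 57.3] 84.6 1024 cloud [622.9 163. ] [47.  57.5] 84.9 1024
stop 0.0598 plane [659.8 158.4] [59.8 18.2] 84.7 862 cloud [660.1 157.8] [59.5 18.2] 84.8 862
end 84.927704 [0.5096338  0.16960365]
+y -6.3056273 [0.5569704  0.20578879]
-y -5.190674 [0.5411715  0.13030866]
```

Request:
{"method": "jog_arm", "body": {"grip": 1, "increments": [{"x": 0.18, "y": 0.09, "z": 0.9, "roll": 0}, {"x": 0.17, "y": 0.09, "z": 0.9, "roll": 0}, {"x": 0, "y": 0, "z": 0.9, "roll": 0}, {"x": 0, "y": 0, "z": 0.9, "roll": 0}, {"x": 0, "y": 0, "z": 0.9, "roll": 0}, {"x": 0, "y": 0, "z": 0.9, "roll": 0}, {"x": 0, "y": 0, "z": 0.9, "roll": 0}]}}

```text
t: 6.05
position: [0.6226, 0.1617, 0.2787]
eef_rot: [-0.0, 0.74, 0.673, -0.0]
force: [1.1, 0.3, 0.2]
finger_gap: 0.0928
gripper_force: 0.0
```

Request:
{"method": "jog_arm", "body": {"increments": [{"x": 0, "y": 0, "z": 0.6, "roll": 0}, {"x": 0, "y": 0, "z": 0.5, "roll": 0}, {"x": 0, "y": 0, "z": 0.36, "roll": 0}, {"x": 0, "y": 0, "z": 0, "roll": 0}]}}

```text
t: 6.45
position: [0.6226, 0.1618, 0.2503]
eef_rot: [-0.0, 0.74, 0.673, -0.0]
force: [-0.4, -0.3, 0.7]
finger_gap: 0.0929
gripper_force: 0.0
```

Request:
{"method": "jog_arm", "body": {"grip": 0, "grip_force": 12, "increments": [{"x": 0, "y": 0, "z": 0, "roll": 0}, {"x": 0, "y": 0, "z": 0, "roll": 0}, {"x": 0, "y": 0, "z": 0, "roll": 0}, {"x": 0, "y": 0, "z": 0, "roll": 0}, {"x": 0, "y": 0, "z": 0, "roll": 0}, {"x": 0, "y": 0, "z": 0, "roll": 0}]}}

```text
t: 7.05
position: [0.6227, 0.1617, 0.2512]
eef_rot: [0.0, 0.74, 0.673, 0.0]
force: [-0.3, 0.4, 0.1]
finger_gap: 0.0495
gripper_force: 0.0
```

```bash
python3 - <<'E'
from h import *
c=snap('side','s2.png'); snap('wrist','w4.png'); to((.6225,.1618,.084),-5.3); o=get_obs(); print(o['gripper_force'],o['ft_torque'])
a=cv2.resize(c['img'][110:210,330:460,::-1],None,fx=4,fy=4,interpolation=2); cv2.imwrite('pics/s2z.png',a)
E
```

```text
t 7.15 grasp [0.6227 0.1618 0.0842] tooly -5.44 roll -0.016 shift units [ 0.001 -0.01   0.01 ] F [-0.4 -0.3 -0. ] gap 0.0419
0.0 [-0.02170116 -0.09294525  0.02398855]
```

Request:
{"method": "jog_arm", "body": {"increments": [{"x": 0, "y": 0, "z": 0, "roll": 0}, {"x": 0, "y": 0, "z": 0, "roll": 0}]}}

```text
t: 7.35
position: [0.6227, 0.1618, 0.2512]
eef_rot: [-0.0, 0.74, 0.673, -0.0]
force: [-0.7, 0.7, 0.0]
finger_gap: 0.04
gripper_force: 12.0
```

Request:
{"method": "jog_arm", "body": {"grip_force": 40, "increments": [{"x": 0, "y": 0, "z": 0, "roll": 0}, {"x": 0, "y": 0, "z": 0, "roll": 0}]}}

```text
t: 7.55
position: [0.6227, 0.1618, 0.2511]
eef_rot: [-0.0, 0.74, 0.673, -0.0]
force: [0.2, 0.1, 0.0]
finger_gap: 0.0399
gripper_force: 40.0
```

Request:
{"method": "jog_arm", "body": {"increments": [{"x": 0, "y": -0.1, "z": 0, "roll": 0}, {"x": 0, "y": -0.2, "z": 0, "roll": 0}, {"x": 0, "y": -0.2, "z": 0, "roll": 0}, {"x": 0, "y": -0.2, "z": 0, "roll": 0}, {"x": 0, "y": -0.3, "z": 0, "roll": 0}]}}

```text
t: 8.05
position: [0.6027, 0.1641, 0.2512]
eef_rot: [-0.0, 0.74, 0.673, 0.001]
force: [3.0, 4.8, -0.5]
finger_gap: 0.04
gripper_force: 40.0
```

Request:
{"method": "jog_arm", "body": {"increments": [{"x": 0, "y": -0.4, "z": 0, "roll": 0}, {"x": 0, "y": -0.4, "z": 0, "roll": 0}, {"x": 0, "y": -0.4, "z": 0, "roll": 0}, {"x": 0, "y": -0.5, "z": 0, "roll": 0}, {"x": 0, "y": -0.5, "z": 0, "roll": 0}, {"x": 0, "y": -0.4, "z": 0, "roll": 0}, {"x": 0, "y": -0.1, "z": 0, "roll": 0}, {"x": 0, "y": 0, "z": 0, "roll": 0}]}}

```text
t: 8.85
position: [0.5486, 0.1689, 0.2512]
eef_rot: [-0.0, 0.74, 0.673, -0.0]
force: [-1.7, 0.8, -0.3]
finger_gap: 0.0396
gripper_force: 40.0
```

```bash
python3 - <<'E'
from h import *
c=snap('wrist','w5.png'); snap('top','t5.png'); to((.549,-.267,.2),-18.2); o=get_obs(); print(o['gripper_force'],o['ft_torque'])
E
```

```text
t 8.95 grasp [0.5489 0.1688 0.0842] tooly -5.44 roll 1.484 shift units [-20.7     6.806  -5.793] F [-2.8 -0.7  1. ] gap 0.0397
39.994990825653076 [-0.03621321  0.31520798 -0.04490696]
```

View pics/w5.png

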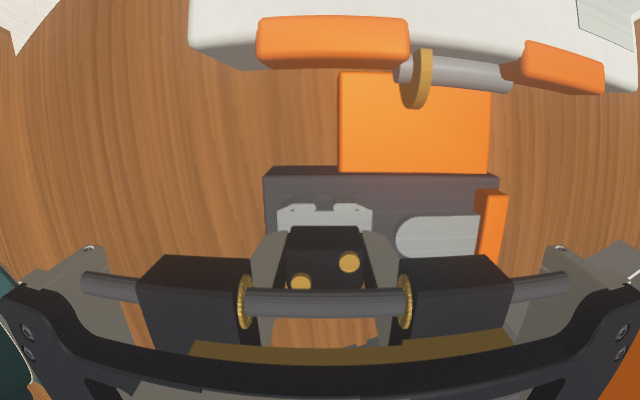

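The jaw is off the rail: the rounded nose at (400,237) is clear of it, and the jaw is held squarely. I lift it and carry it to the rack.

Request:
{"method": "jog_arm", "body": {"increments": [{"x": 0, "y": 0, "z": -0.4, "roll": 0}, {"x": 0, "y": 0, "z": -0.8, "roll": 0}, {"x": 0, "y": 0, "z": -0.9, "roll": 0}, {"x": 0, "y": 0, "z": -0.9, "roll": 0}, {"x": 0, "y": 0, "z": -0.9, "roll": 0.49}, {"x": 0, "y": 0, "z": -0.3, "roll": 0.5}, {"x": 0, "y": 0, "z": 0, "roll": 0.49}]}}

```text
t: 9.65
position: [0.5493, 0.1687, 0.3379]
eef_rot: [0.001, 0.811, 0.585, 0.001]
force: [-0.3, -0.0, -4.0]
finger_gap: 0.0399
gripper_force: 40.0
```

Request:
{"method": "jog_arm", "body": {"increments": [{"x": -0.7, "y": 0.24, "z": 0, "roll": 0}, {"x": -0.95, "y": 0.31, "z": 0, "roll": 0}, {"x": -0.95, "y": 0.31, "z": 0, "roll": 0}, {"x": -0.95, "y": 0.31, "z": 0, "roll": 0}, {"x": -0.95, "y": 0.31, "z": 0, "roll": 0}, {"x": -0.95, "y": 0.31, "z": 0, "roll": 0}, {"x": -0.95, "y": 0.31, "z": 0, "roll": 0}, {"x": -0.95, "y": 0.31, "z": 0, "roll": 0}]}}

```text
t: 10.45
position: [0.5488, 0.0125, 0.3358]
eef_rot: [0.0, 0.809, 0.587, 0.0]
force: [-0.2, 0.2, -3.9]
finger_gap: 0.0399
gripper_force: 40.0
```

Request:
{"method": "jog_arm", "body": {"increments": [{"x": -0.95, "y": 0.31, "z": 0, "roll": 0}, {"x": -0.95, "y": 0.31, "z": 0, "roll": 0}, {"x": -0.95, "y": 0.31, "z": 0, "roll": 0}, {"x": -0.95, "y": 0.31, "z": 0, "roll": 0}, {"x": -0.95, "y": 0.31, "z": 0, "roll": 0}, {"x": -0.95, "y": 0.31, "z": 0, "roll": 0}, {"x": -0.95, "y": 0.31, "z": 0, "roll": 0}, {"x": -0.95, "y": 0.31, "z": 0, "roll": 0}]}}

```text
t: 11.25
position: [0.5483, -0.1474, 0.3358]
eef_rot: [0.0, 0.809, 0.587, -0.0]
force: [-0.6, 0.2, -3.5]
finger_gap: 0.0399
gripper_force: 40.0
```

Request:
{"method": "jog_arm", "body": {"increments": [{"x": -0.95, "y": 0.31, "z": 0, "roll": 0}, {"x": -0.95, "y": 0.31, "z": 0, "roll": 0}, {"x": -0.95, "y": 0.31, "z": 0, "roll": 0}, {"x": -0.95, "y": 0.31, "z": 0, "roll": 0}, {"x": -0.95, "y": 0.31, "z": 0, "roll": 0}, {"x": -0.95, "y": 0.35, "z": 0, "roll": 0}, {"x": -0.4, "y": 0.1, "z": 0, "roll": 0}, {"x": 0, "y": 0, "z": 0, "roll": 0}]}}

```text
t: 12.05
position: [0.5485, -0.2753, 0.3352]
eef_rot: [-0.0, 0.81, 0.586, -0.0]
force: [-0.2, 0.9, -3.3]
finger_gap: 0.0397
gripper_force: 40.0
```

```bash
python3 - <<'E'
from m import *
c=snap('wrist','w6.png'); to((.549,-.267,.2),-18.2); o=get_obs(); print(o['gripper_force'],o['ft_torque'])
for n in('w2.png','w6.png'):
    c=load(n); X=wcloud(c); x,y,z=[X[...,i] for i in range(3)]; R_=np.hypot(x-.55,y+.267)<.14
    H,S,V=cv2.split(cv2.cvtColor(c['img'],cv2.COLOR_RGB2HSV))
    for k,m,zp in(('green',(H>45)&(H<80)&(S>110)&(abs(z-.03)<.008),.031),('rim',(abs(z-.037)<.005)&(S>60)&(H<30),.038),('blue',(z>.075)&(z<.1)&(H>100)&(H<125)&(S>130),.084),('white',(z>.075)&(z<.1)&(S<60)&(V>120),.084)):
        m=m&R_; uv=np.argwhere(m)[:,::-1]
        if len(uv)>10: print(n,k,np.round(np.median(z[m]),4),*rect(wray(c,uv,zp)),'px',uv.min(0),uv.max(0))
E
```

```text
t 12.1 grasp [ 0.5485 -0.2745  0.1681] tooly -18.18 roll 0.002 shift units [ 0.364 -0.095 -1.593] F [ 0.5  1.  -3.7] gap 0.0399
39.99372839927673 [-0.09729724 -0.03849093 -0.02347394]
w2.png green 0.0307 [ 556.1 -249.7] [23.8 59.2] 83.5 410 px [333 274] [371 287]
w2.png rim 0.0377 [ 552.7 -264.2] [209.   80.5] 71.8 1091 px [313 226] [394 342]
w2.png blue 0.0838 [ 572.7 -200.9] [22.3 38. ] 71.0 251 px [351 260] [381 278]
w2.png white 0.0838 [ 551.5 -266.4] [150.4  39.6] 71.6 235 px [328 267] [380 347]
w6.png green 0.0307 [ 554.  -261.2] [43.3 57.4] 71.8 2496 px [295 155] [356 200]
w6.png rim 0.0378 [ 566.3 -223.6] [118.5  78.8] 71.9 3226 px [281  71] [369 200]
w6.png blue 0.0838 [ 573.2 -202.9] [21.8 37.8] 71.8 903 px [300  97] [351 126]
w6.png white 0.083 [ 573.2 -202.9] [23.3 40.6] 71.7 109 px [298  96] [353 127]
```

View pics/w6.png

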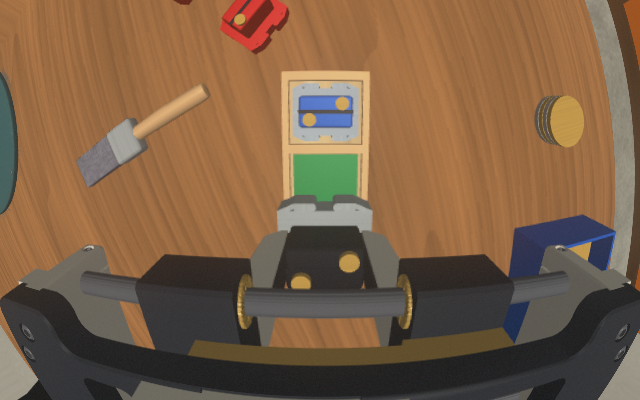

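The blue jaw is at (326,112), the green bay starts at row 153, and the held jaw's foot edge is at rows 200–230. Next I locate the held jaw in the same camera frame.

```bash
cat > held.py <<'E'
from m import *
def held(n,g,yaw,ph=.024):
    """held jaw edges relative to grasp point g, in tool-like axes (along yaw, left of it), mm"""
    c=load(n); X=wcloud(c); a=np.radians(yaw); ex=np.array([np.cos(a),np.sin(a)]); ey=np.array([-ex[1],ex[0]])
    d=X[...,:2]-g[:2]; px=d@ex*1000; py=d@ey*1000; dz=(X[...,2]-g[2])*1000
    roi=np.zeros(px.shape,bool); roi[195:300,265:385]=1
    for k,lo,hi in(('blocktop',6,14),('foottop',-28,-21)):
        m=roi&(dz>lo)&(dz<hi)&(abs(px)<32)&(py>-5)&(py<35)
        print(n,k,m.sum(),'z',np.median(dz[m]).round(1),'along',np.percentile(px[m],[1,99]).round(1),'max left',np.percentile(py[m],[90,97,99.5]).round(1))
E
python3 - <<'E'
from held import *
held('w6.png',np.array([.5485,-.2745,.1681]),-18.18)
held('w5.png',np.array([.5489,.1688,.0842]),-5.44)
to((.5526,-.2655,.0755),-18.2)
E
```

```text
w6.png blocktop 2681 z 9.8 along [-27.3  28.1] max left [ 9.7 10.4 10.8]
w6.png foottop 2225 z -24.2 along [-27.3  27.4] max left [21.7 23.3 23.6]
w5.png blocktop 2797 z 9.7 along [-27.7  27.2] max left [10.5 11.2 11.6]
w5.png foottop 2210 z -24.3 along [-27.9  26.8] max left [22.6 24.1 24.4]
t 12.1 grasp [ 0.5485 -0.2745  0.1681] tooly -18.18 roll 0.002 shift units [0.491 0.055 4.632] F [ 0.5  1.  -3.7] gap 0.0399
```

Request:
{"method": "jog_arm", "body": {"increments": [{"x": 0.27, "y": 0.03, "z": 0.3, "roll": 0}, {"x": 0.27, "y": 0.03, "z": 0.8, "roll": 0}, {"x": 0, "y": 0, "z": 0.9, "roll": 0}, {"x": 0, "y": 0, "z": 0.8, "roll": 0}, {"x": 0, "y": 0, "z": 0.6, "roll": 0}, {"x": 0, "y": 0, "z": 0.2, "roll": 0}, {"x": 0, "y": 0, "z": 0, "roll": 0}]}}

```text
t: 12.8
position: [0.5532, -0.2644, 0.2624]
eef_rot: [-0.0, 0.81, 0.587, -0.0]
force: [-1.4, -0.4, -3.3]
finger_gap: 0.0398
gripper_force: 40.0
```

```bash
python3 - <<'E'
from held import *
c=snap('wrist','w7.png'); to((.5526,-.2655,.0755),-18.2); o=get_obs(); M=Rt(o); g=o['position']+M[:,2]*.167
held('w7.png',g,-18.2)
X=wcloud(c); x,y,z=[X[...,i] for i in range(3)]; H,S,V=cv2.split(cv2.cvtColor(c['img'],cv2.COLOR_RGB2HSV))
for k,m,zp in(('green',(H>45)&(H<80)&(S>110)&(abs(z-.03)<.008),.031),('rim',(abs(z-.037)<.005)&(S>60)&(H<30)&(np.hypot(x-.55,y+.267)<.14),.038),('blue',(z>.075)&(z<.1)&(H>100)&(H<125)&(S>130),.084)):
    uv=np.argwhere(m)[:,::-1]
    if len(uv)>10: print(k,np.round(np.median(z[m]),4),*rect(wray(c,uv,zp)))
E
```

```text
t 12.85 grasp [ 0.5533 -0.2645  0.0963] tooly -18.17 roll 0.003 shift units [-0.061 -0.017  1.038] F [-1.1 -0.  -3.9] gap 0.0395
w7.png blocktop 2882 z 9.0 along [-27.7  26.9] max left [10.3 11.2 11.6]
w7.png foottop 2223 z -25.1 along [-27.9  26.9] max left [22.4 24.2 24.5]
green 0.0307 [ 559.3 -245.7] [10.3 57.7] 71.8 780
rim 0.0378 [ 552.6 -265.1] [205.2  78.7] 71.8 5901
blue 0.0838 [ 573.4 -202.3] [22.1 38.3] 71.7 1991
```

View pics/w7.png

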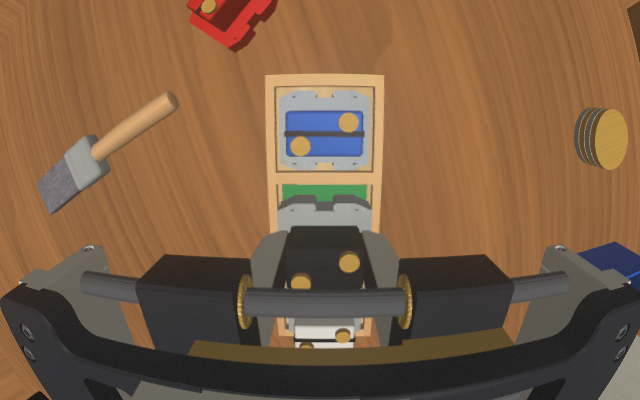

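The jaw is centred over the bay, within about 0.5 mm and square with blue. I lower it gently.

Request:
{"method": "jog_arm", "body": {"increments": [{"x": 0, "y": 0, "z": 0.35, "roll": 0}, {"x": 0, "y": 0, "z": 0.3, "roll": 0}, {"x": 0, "y": 0, "z": 0.15, "roll": 0}, {"x": 0, "y": 0, "z": 0.1, "roll": 0}, {"x": 0, "y": 0, "z": 0.05, "roll": 0}, {"x": 0, "y": 0, "z": 0, "roll": 0}]}}

```text
t: 13.45
position: [0.5532, -0.2643, 0.2441]
eef_rot: [0.0, 0.81, 0.587, 0.0]
force: [0.9, 0.7, -3.3]
finger_gap: 0.0397
gripper_force: 40.0
```

Request:
{"method": "jog_arm", "body": {"increments": [{"x": 0, "y": 0, "z": 0.03, "roll": 0}, {"x": 0, "y": 0, "z": 0.02, "roll": 0}, {"x": 0, "y": 0, "z": 0, "roll": 0}]}}

```text
t: 13.75
position: [0.5532, -0.2643, 0.2432]
eef_rot: [0.0, 0.81, 0.587, 0.0]
force: [0.3, -0.3, -3.5]
finger_gap: 0.0397
gripper_force: 40.0
```

Request:
{"method": "jog_arm", "body": {"increments": [{"x": 0, "y": 0, "z": 0.02, "roll": 0}, {"x": 0, "y": 0, "z": 0.02, "roll": 0}, {"x": 0, "y": 0, "z": 0, "roll": 0}]}}

```text
t: 14.05
position: [0.5532, -0.2643, 0.2423]
eef_rot: [-0.0, 0.81, 0.587, -0.0]
force: [-0.1, -0.3, -4.3]
finger_gap: 0.0396
gripper_force: 40.0
```

Request:
{"method": "jog_arm", "body": {"increments": [{"x": 0, "y": 0, "z": 0.02, "roll": 0}, {"x": 0, "y": 0, "z": 0, "roll": 0}]}}

```text
t: 14.25
position: [0.5532, -0.2643, 0.2419]
eef_rot: [-0.0, 0.81, 0.587, -0.0]
force: [0.5, 0.1, -3.2]
finger_gap: 0.0401
gripper_force: 40.0
```

Request:
{"method": "jog_arm", "body": {"increments": [{"x": 0, "y": 0, "z": 0.02, "roll": 0}, {"x": 0, "y": 0, "z": 0, "roll": 0}]}}

```text
t: 14.45
position: [0.5532, -0.2643, 0.2415]
eef_rot: [-0.0, 0.81, 0.587, -0.0]
force: [-0.5, 0.4, -3.0]
finger_gap: 0.0395
gripper_force: 40.0
```

Request:
{"method": "jog_arm", "body": {"increments": [{"x": 0, "y": 0, "z": 0.02, "roll": 0}, {"x": 0, "y": 0, "z": 0, "roll": 0}]}}

```text
t: 14.65
position: [0.5533, -0.2643, 0.2412]
eef_rot: [0.0, 0.81, 0.587, 0.0]
force: [-0.3, 0.4, -4.2]
finger_gap: 0.0398
gripper_force: 40.0
```

Request:
{"method": "jog_arm", "body": {"increments": [{"x": 0, "y": 0, "z": 0.025, "roll": 0}, {"x": 0, "y": 0, "z": 0, "roll": 0}]}}

```text
t: 14.85
position: [0.5533, -0.2643, 0.2412]
eef_rot: [0.0, 0.81, 0.587, 0.0]
force: [-3.3, 2.2, 4.2]
finger_gap: 0.0395
gripper_force: 40.0
```

Request:
{"method": "jog_arm", "body": {"increments": [{"x": 0, "y": 0, "z": 0.025, "roll": 0}, {"x": 0, "y": 0, "z": 0, "roll": 0}]}}

```text
t: 15.05
position: [0.5533, -0.2643, 0.2412]
eef_rot: [0.0, 0.81, 0.587, 0.0]
force: [-5.7, 2.7, 10.0]
finger_gap: 0.0398
gripper_force: 40.0
```

Request:
{"method": "jog_arm", "body": {"grip_force": 5, "increments": [{"x": 0, "y": 0, "z": -0.035, "roll": 0}, {"x": 0, "y": 0, "z": 0, "roll": 0}]}}

```text
t: 15.25
position: [0.5533, -0.2644, 0.2411]
eef_rot: [0.0, 0.81, 0.587, 0.0]
force: [-1.3, 0.9, 3.6]
finger_gap: 0.0399
gripper_force: 5.0
```

Request:
{"method": "jog_arm", "body": {"grip": 0.8, "increments": [{"x": 0, "y": 0, "z": 0, "roll": 0}, {"x": 0, "y": 0, "z": 0, "roll": 0}, {"x": 0, "y": 0, "z": 0, "roll": 0}, {"x": 0, "y": 0, "z": -0.3, "roll": 0}, {"x": 0, "y": 0, "z": -0.8, "roll": 0}, {"x": 0, "y": 0, "z": -1, "roll": 0}, {"x": 0, "y": 0, "z": -1, "roll": 0}, {"x": 0, "y": 0, "z": -1, "roll": 0}]}}

```text
t: 16.05
position: [0.5532, -0.2643, 0.3252]
eef_rot: [0.001, 0.81, 0.587, 0.0]
force: [0.4, -0.8, -0.4]
finger_gap: 0.0742
gripper_force: 0.0
```

Request:
{"method": "jog_arm", "body": {"increments": [{"x": 0, "y": 0, "z": -1, "roll": 0}, {"x": 0, "y": 0, "z": -1, "roll": 0}, {"x": 0, "y": 0, "z": -0.9, "roll": 0}, {"x": 0, "y": 0, "z": 0, "roll": 0}]}}

```text
t: 16.45
position: [0.5533, -0.2643, 0.3846]
eef_rot: [0.002, 0.81, 0.587, 0.001]
force: [0.3, 0.5, -0.1]
finger_gap: 0.0744
gripper_force: 0.0
```

```bash
python3 - <<'E'
from m import *
c=snap('wrist','w8.png'); X=wcloud(c); x,y,z=[X[...,i] for i in range(3)]; H,S,V=cv2.split(cv2.cvtColor(c['img'],cv2.COLOR_RGB2HSV))
near=np.hypot(x-.553,y+.265)<.14
a=np.radians(-18.2); ex=np.array([np.cos(a),np.sin(a)]); ey=np.array([-ex[1],ex[0]]); d=(X[...,:2]-[.5526,-.2652])*1000; px=d@ex; py=d@ey
for k,m,zp in(('rim',(abs(z-.037)<.005)&(S>60)&(H<30)&near,.038),('blue',(z>.079)&(z<.09)&near&(py>35),.084),('black',(z>.079)&(z<.09)&near&(abs(py)<20),.084),('blackfoot',(abs(z-.05)<.004)&near&(abs(py)<30)&(S<80),.05),('bluefoot',(abs(z-.05)<.004)&near&(abs(py-66)<30)&(S<80),.05)):
    m=m.astype(np.uint8); m[230:]=0; m=m>0; uv=np.argwhere(m)[:,::-1]
    if len(uv)>10: print(k,np.round(np.percentile(z[m],[5,50,95]),4),*rect(wray(c,uv,zp)))
c=load('w2.png'); X=wcloud(c); m=np.zeros(X.shape[:2],bool); m[80:135,325:385]=1
for lo,hi,zp in((.047,.06,.054),(.015,.026,.02)):
    k=m&(X[...,2]>lo)&(X[...,2]<hi); print('orange',*rect(wray(c,np.argwhere(k)[:,::-1],zp)))
to((.577,-.02,.2),15)
E
```

```text
rim [0.0343 0.0378 0.0391] [ 560.5 -241.4] [154.3  78.5] 71.7 3084
blue [0.0825 0.0841 0.0882] [ 572.5 -202.4] [22.8 40.5] 71.8 1141
black [0.0823 0.084  0.0882] [ 553.5 -264.2] [24.7 41.4] 73.7 1055
blackfoot [0.0486 0.0499 0.051 ] [ 553.3 -265. ] [49.5 57.1] 71.7 1072
bluefoot [0.0487 0.0499 0.0512] [ 573.2 -202.9] [48.  55.5] 71.8 1331
orange [578.6   6.9] [41.  23.9] 16.8 593
orange [578.8   6.7] [57.  50.8] 17.6 767
t 16.5 grasp [ 0.5536 -0.2645  0.2156] tooly -18.16 roll -3.859 shift units [11.507  4.293  0.767] F [-0.2 -0.1 -1.8] gap 0.074
```

View pics/w8.png

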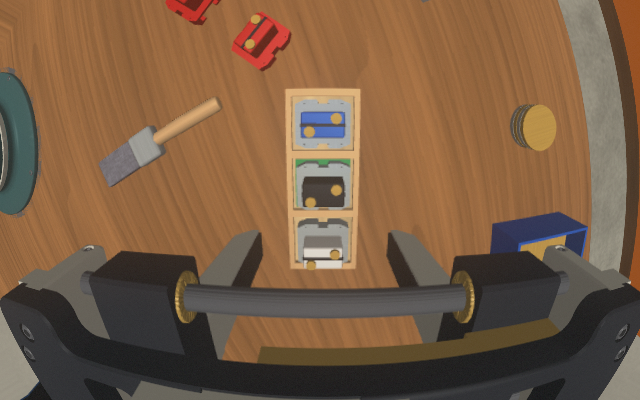

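The black jaw sits flat at (324,190) and in line with blue and white; its foot centre is within 1 mm of the bay centre. Now the orange jaw.

Request:
{"method": "jog_arm", "body": {"grip": 1, "increments": [{"x": 0, "y": 0, "z": 0, "roll": -0.82}, {"x": 0, "y": 0, "z": 0, "roll": -0.82}, {"x": 0, "y": 0, "z": 0, "roll": -0.82}, {"x": 0, "y": 0, "z": 0, "roll": -0.82}, {"x": 0, "y": 0, "z": 0, "roll": -0.81}]}}

```text
t: 17.0
position: [0.5532, -0.2643, 0.3796]
eef_rot: [-0.001, 0.593, 0.805, -0.0]
force: [-0.2, -0.3, -0.5]
finger_gap: 0.0933
gripper_force: 0.0
```

Request:
{"method": "jog_arm", "body": {"increments": [{"x": 0.9, "y": 0.37, "z": 0.1, "roll": 0}, {"x": 0.9, "y": 0.37, "z": 0.1, "roll": 0}, {"x": 0.9, "y": 0.37, "z": 0.1, "roll": 0}, {"x": 0.9, "y": 0.37, "z": 0.1, "roll": 0}, {"x": 0.9, "y": 0.37, "z": 0.1, "roll": 0}, {"x": 0.9, "y": 0.37, "z": 0.1, "roll": 0}, {"x": 0.9, "y": 0.37, "z": 0.1, "roll": 0}, {"x": 0.9, "y": 0.37, "z": 0.1, "roll": 0}]}}

```text
t: 17.8
position: [0.5676, -0.1076, 0.3639]
eef_rot: [-0.001, 0.596, 0.803, -0.0]
force: [1.4, 0.4, 0.5]
finger_gap: 0.0929
gripper_force: 0.0
```

Request:
{"method": "jog_arm", "body": {"increments": [{"x": 0.9, "y": 0.37, "z": 0.1, "roll": 0}, {"x": 0.9, "y": 0.37, "z": 0.1, "roll": 0}, {"x": 0.9, "y": 0.37, "z": 0.1, "roll": 0}, {"x": 0.9, "y": 0.37, "z": 0.1, "roll": 0}, {"x": 0.9, "y": 0.37, "z": 0.1, "roll": 0}, {"x": 0.9, "y": 0.37, "z": 0.1, "roll": 0}, {"x": 0, "y": 0, "z": 0, "roll": 0}, {"x": 0, "y": 0, "z": 0, "roll": 0}]}}

```text
t: 18.6
position: [0.5784, 0.0075, 0.3523]
eef_rot: [-0.0, 0.595, 0.804, -0.0]
force: [-0.1, -0.2, -0.7]
finger_gap: 0.0927
gripper_force: 0.0
```

```bash
python3 - <<'E'
from m import *
c=snap('wrist','w9.png'); X=wcloud(c); m=np.hypot(X[...,0]-.579,X[...,1]-.007)<.045
m[240:]=0
for lo,hi,zp in((.047,.06,.054),(.016,.024,.02)):
    k=m&(X[...,2]>lo)&(X[...,2]<hi); print('orange',*rect(wray(c,np.argwhere(k)[:,::-1],zp)), np.argwhere(k).max(0))
to((.5787,.0068,.0445),17)
E
```

```text
orange [578.3   8.3] [40.1 25.1] 17.0 1092 [207 346]
orange [578.9   7.1] [55.7 50.3] 17.0 1109 [210 351]
t 18.65 grasp [0.5784 0.0069 0.1855] tooly 16.94 roll -0.007 shift units [-0.012  0.016  7.05 ] F [ 0.1 -0.6  0.3] gap 0.0926
```

Request:
{"method": "jog_arm", "body": {"increments": [{"x": 0.02, "y": 0.02, "z": 0.8, "roll": 0}, {"x": 0, "y": 0, "z": 1, "roll": 0}, {"x": 0, "y": 0, "z": 1, "roll": 0}, {"x": 0, "y": 0, "z": 1, "roll": 0}, {"x": 0, "y": 0, "z": 1, "roll": 0}, {"x": 0, "y": 0, "z": 1, "roll": 0}, {"x": 0, "y": 0, "z": 0.8, "roll": 0}, {"x": 0, "y": 0, "z": 0.44, "roll": 0}]}}

```text
t: 19.45
position: [0.5785, 0.0071, 0.2099]
eef_rot: [-0.001, 0.595, 0.804, -0.001]
force: [-0.9, -0.6, 0.4]
finger_gap: 0.0926
gripper_force: 0.0
```

Request:
{"method": "jog_arm", "body": {"grip": 0, "grip_force": 12, "increments": [{"x": 0, "y": 0, "z": 0, "roll": 0}, {"x": 0, "y": 0, "z": 0, "roll": 0}, {"x": 0, "y": 0, "z": 0, "roll": 0}, {"x": 0, "y": 0, "z": 0, "roll": 0}, {"x": 0, "y": 0, "z": 0, "roll": 0}, {"x": 0, "y": 0, "z": 0, "roll": 0}, {"x": 0, "y": 0, "z": 0, "roll": 0}, {"x": 0, "y": 0, "z": 0, "roll": 0}]}}

```text
t: 20.25
position: [0.579, 0.0074, 0.2122]
eef_rot: [0.0, 0.595, 0.804, 0.0]
force: [-1.4, 0.9, 1.3]
finger_gap: 0.0398
gripper_force: 12.0
```

Request:
{"method": "jog_arm", "body": {"grip_force": 40, "increments": [{"x": 0, "y": 0, "z": 0, "roll": 0}, {"x": 0, "y": 0, "z": 0, "roll": 0}, {"x": 0, "y": 0, "z": 0, "roll": 0}]}}

```text
t: 20.55
position: [0.579, 0.0075, 0.2122]
eef_rot: [0.0, 0.595, 0.804, -0.0]
force: [-1.9, 0.3, 2.8]
finger_gap: 0.04
gripper_force: 40.0
```

```bash
python3 - <<'E'
from held import *
c=snap('wrist','w10.png'); o=get_obs(); M=Rt(o); g=o['position']+M[:,2]*.167
held('w10.png',g,np.degrees(np.arctan2(M[1,1],M[0,1])))
to((.5489,.1688,.15),-5.44)
# pixel edges of the foot vs. black reference
for n in('w5.png','w6.png','w7.png','w10.png'):
    c=load(n); X=wcloud(c); d=c['depth']; m=np.zeros(d.shape,bool); m[190:240,270:380]=1
    k=m&(d<d[212,324]+.02)&(d>d[212,324]-.02)
    print(n,d[212,324].round(4),'first row by col',[int(np.flatnonzero(k[:,u])[0]) for u in(286,292,356,362)],'cols row215',np.flatnonzero(k[215])[[0,-1]])
E
```

```text
w10.png blocktop 2905 z 8.9 along [-27.   27.6] max left [10.7 11.6 12. ]
w10.png foottop 2246 z -25.3 along [-27.5  27.4] max left [22.8 24.3 24.8]
t 20.6 grasp [0.579  0.0075 0.0452] tooly 16.99 roll 2.61 shift units [ 7.887 -2.262 -5.242] F [-1.8 -0.1  3.8] gap 0.0391
w5.png 0.1795 first row by col [190, 190, 190, 190] cols row215 [277 371]
w6.png 0.1794 first row by col [200, 197, 196, 198] cols row215 [277 371]
w7.png 0.1808 first row by col [200, 197, 196, 198] cols row215 [277 371]
w10.png 0.1822 first row by col [190, 190, 190, 190] cols row215 [275 379]
```

The orange jaw is held square, with its lateral offset within 0.4 mm of the black jaw's. I lift it, turn it to the rail's angle, and move it over the bare bed.

Request:
{"method": "jog_arm", "body": {"increments": [{"x": 0, "y": 0, "z": -0.4, "roll": 0}, {"x": 0, "y": 0, "z": -0.9, "roll": 0}, {"x": 0, "y": 0, "z": -1, "roll": 0}, {"x": 0, "y": 0, "z": -1, "roll": 0.6}, {"x": 0, "y": 0, "z": -1, "roll": 0.7}, {"x": 0, "y": 0, "z": -0.6, "roll": 0.7}, {"x": 0, "y": 0, "z": -0.3, "roll": 0.61}]}}

```text
t: 21.3
position: [0.579, 0.0074, 0.3176]
eef_rot: [0.0, 0.741, 0.671, 0.0]
force: [0.1, 0.6, -4.7]
finger_gap: 0.0394
gripper_force: 40.0
```

Request:
{"method": "jog_arm", "body": {"increments": [{"x": 0.6, "y": -0.17, "z": 0, "roll": 0}, {"x": 0.9, "y": -0.26, "z": 0, "roll": 0}, {"x": 0.9, "y": -0.26, "z": 0, "roll": 0}, {"x": 0.9, "y": -0.26, "z": 0, "roll": 0}, {"x": 0.9, "y": -0.26, "z": 0, "roll": 0}, {"x": 0.9, "y": -0.26, "z": 0, "roll": 0}, {"x": 0.9, "y": -0.26, "z": 0, "roll": 0}, {"x": 0.9, "y": -0.26, "z": 0, "roll": 0}]}}

```text
t: 22.1
position: [0.5518, 0.15, 0.3154]
eef_rot: [-0.0, 0.739, 0.674, -0.0]
force: [-0.3, -0.5, -3.4]
finger_gap: 0.0398
gripper_force: 40.0
```

Request:
{"method": "jog_arm", "body": {"increments": [{"x": 0.7, "y": -0.2, "z": 0, "roll": 0}, {"x": 0.27, "y": -0.07, "z": 0, "roll": 0}, {"x": 0, "y": 0, "z": 0, "roll": 0}, {"x": 0, "y": 0, "z": 0, "roll": 0}]}}

```text
t: 22.5
position: [0.5489, 0.1682, 0.3159]
eef_rot: [0.0, 0.74, 0.673, -0.0]
force: [-0.3, -0.6, -3.7]
finger_gap: 0.0402
gripper_force: 40.0
```

```bash
python3 - <<'E'
from held import *
c=snap('wrist','w11.png'); o=get_obs(); M=Rt(o); g=o['position']+M[:,2]*.167
held('w11.png',g,np.degrees(np.arctan2(M[1,1],M[0,1])))
to((.5489,.1688,.0862),-5.44)
E
```

```text
w11.png blocktop 2944 z 8.8 along [-27.4  27.5] max left [10.9 11.8 12.2]
w11.png foottop 2233 z -25.3 along [-27.7  27.2] max left [22.9 24.5 25.1]
t 22.55 grasp [0.549  0.1679 0.149 ] tooly -5.45 roll -0.001 shift units [ 0.043 -0.008  3.139] F [ 0.3  0.5 -3.6] gap 0.0402
```

Request:
{"method": "jog_arm", "body": {"increments": [{"x": 0.01, "y": 0, "z": 0.4, "roll": 0}, {"x": 0, "y": 0, "z": 0.8, "roll": 0}, {"x": 0, "y": 0, "z": 0.8, "roll": 0}, {"x": 0, "y": 0, "z": 0.6, "roll": 0}, {"x": 0, "y": 0, "z": 0.4, "roll": 0}, {"x": 0, "y": 0, "z": 0.1, "roll": 0}, {"x": 0, "y": 0, "z": 0, "roll": 0}, {"x": 0, "y": 0, "z": 0, "roll": 0}]}}

```text
t: 23.35
position: [0.5491, 0.1687, 0.2547]
eef_rot: [0.0, 0.74, 0.673, 0.0]
force: [0.6, 0.8, -4.0]
finger_gap: 0.0398
gripper_force: 40.0
```

Request:
{"method": "jog_arm", "body": {"increments": [{"x": 0, "y": 0, "z": 0.025, "roll": 0}, {"x": 0, "y": 0, "z": 0, "roll": 0}]}}

```text
t: 23.55
position: [0.549, 0.1687, 0.254]
eef_rot: [0.0, 0.74, 0.673, 0.0]
force: [0.5, 0.5, -4.9]
finger_gap: 0.0396
gripper_force: 40.0
```

```bash
python3 - <<'E'
from held import *
snap('wrist','w12.png'); c=load('w12.png'); o=get_obs(); M=Rt(o); g=o['position']+M[:,2]*.167
held('w12.png',g,-5.44); held('w5.png',np.array([.5489,.1688,.0842]),-5.44)
to((.5489,.1688,.0852),-5.44)
# rail sides near nose, and bed -> lateral of rail centre vs grasp line
for n,gg in(('w12.png',g),('w5.png',np.array([.5489,.1688,.0842]))):
    c=load(n); X=wcloud(c); a=np.radians(-5.44); ex=np.array([np.cos(a),np.sin(a)]); ey=np.array([-ex[1],ex[0]]); d=(X[...,:2]-gg[:2])*1000; px=d@ex; py=d@ey
    m=(abs(X[...,2]-.0535)<.003)&(px>60)&(px<75)&(abs(py)<30); print(n,m.sum(),'rail +y edge',np.percentile(py[m],[97,99.5]).round(1) if m.sum() else '')
E
```

```text
w12.png blocktop 2921 z 8.9 along [-27.4  27.7] max left [10.7 11.7 12. ]
w12.png foottop 2239 z -25.2 along [-27.5  27.4] max left [22.9 24.5 24.9]
w5.png blocktop 2797 z 9.7 along [-27.7  27.2] max left [10.5 11.2 11.6]
w5.png foottop 2210 z -24.3 along [-27.9  26.8] max left [22.6 24.1 24.4]
t 23.6 grasp [0.549  0.1687 0.0869] tooly -5.44 roll -0.0 shift units [ 0.004 -0.007  0.085] F [-0.3  0.6 -3.9] gap 0.0399
w12.png 891 rail +y edge [13.5 13.8]
w5.png 888 rail +y edge [13.4 13.8]
```

Request:
{"method": "jog_arm", "body": {"increments": [{"x": -0.02, "y": 0, "z": 0.04, "roll": 0}, {"x": 0, "y": 0.2, "z": 0.02, "roll": 0}, {"x": 0, "y": 0.3, "z": 0, "roll": 0}, {"x": 0, "y": 0.3, "z": 0, "roll": 0}, {"x": 0, "y": 0.15, "z": 0, "roll": 0}, {"x": 0, "y": 0.1, "z": 0, "roll": 0}]}}

```text
t: 24.2
position: [0.5702, 0.1662, 0.2522]
eef_rot: [-0.0, 0.74, 0.673, -0.0]
force: [-0.3, -0.8, -3.9]
finger_gap: 0.0398
gripper_force: 40.0
```

Request:
{"method": "jog_arm", "body": {"increments": [{"x": 0, "y": 0.1, "z": 0, "roll": 0}, {"x": 0, "y": 0.1, "z": 0, "roll": 0}, {"x": 0, "y": 0.15, "z": 0, "roll": 0}, {"x": 0, "y": 0, "z": 0, "roll": 0}]}}

```text
t: 24.6
position: [0.577, 0.1655, 0.2524]
eef_rot: [0.0, 0.74, 0.673, 0.0]
force: [-0.1, -0.4, -4.6]
finger_gap: 0.0399
gripper_force: 40.0
```

The T-slot is on the rail with no side force. I continue home.

Request:
{"method": "jog_arm", "body": {"increments": [{"x": 0, "y": 0.2, "z": 0, "roll": 0}, {"x": 0, "y": 0.3, "z": 0, "roll": 0}, {"x": 0, "y": 0.3, "z": 0, "roll": 0}, {"x": 0, "y": 0.3, "z": 0, "roll": 0}, {"x": 0, "y": 0.3, "z": 0, "roll": 0}, {"x": 0, "y": 0, "z": 0, "roll": 0}]}}

```text
t: 25.2
position: [0.6055, 0.1633, 0.2524]
eef_rot: [-0.0, 0.74, 0.673, 0.001]
force: [2.2, 4.9, -3.8]
finger_gap: 0.04
gripper_force: 40.0
```

Request:
{"method": "jog_arm", "body": {"increments": [{"x": 0, "y": 0.3, "z": 0, "roll": 0}, {"x": 0, "y": 0.2, "z": 0, "roll": 0}, {"x": 0, "y": 0.2, "z": 0, "roll": 0}, {"x": 0, "y": 0.15, "z": 0, "roll": 0}, {"x": 0, "y": 0.05, "z": 0, "roll": 0}, {"x": 0, "y": 0, "z": 0, "roll": 0}]}}

```text
t: 25.8
position: [0.6227, 0.1612, 0.2522]
eef_rot: [-0.0, 0.74, 0.673, -0.0]
force: [-0.1, 1.1, -4.0]
finger_gap: 0.0398
gripper_force: 40.0
```

```bash
python3 - <<'E'
from held import *
snap('wrist','w13.png'); to((.6227,.1618,.0852),-5.44); print(get_obs()['ft_torque'])
E
```

```text
t 25.85 grasp [0.6225 0.1611 0.0852] tooly -5.45 roll -0.001 shift units [ 0.035  0.005 -0.   ] F [ 0.4  0.8 -4.4] gap 0.0396
[ 0.01354071 -0.00430592 -0.00183773]
```

Request:
{"method": "jog_arm", "body": {"increments": [{"x": 0, "y": 0, "z": 0.025, "roll": 0}, {"x": 0, "y": 0, "z": 0.025, "roll": 0}, {"x": 0, "y": 0, "z": 0, "roll": 0}]}}

```text
t: 26.15
position: [0.6225, 0.1611, 0.2521]
eef_rot: [0.0, 0.74, 0.673, 0.0]
force: [-3.7, -1.7, 5.4]
finger_gap: 0.0398
gripper_force: 40.0
```

Request:
{"method": "jog_arm", "body": {"increments": [{"x": 0, "y": 0.03, "z": 0, "roll": 0}, {"x": 0, "y": 0.03, "z": 0, "roll": 0}, {"x": 0, "y": 0, "z": 0, "roll": 0}]}}

```text
t: 26.45
position: [0.6234, 0.1613, 0.2522]
eef_rot: [-0.0, 0.74, 0.673, -0.0]
force: [-9.7, 1.9, 6.2]
finger_gap: 0.0396
gripper_force: 40.0
```

It is against the stop. I ease off, release and retreat.

Request:
{"method": "jog_arm", "body": {"grip_force": 5, "increments": [{"x": 0, "y": -0.03, "z": -0.03, "roll": 0}, {"x": 0, "y": 0, "z": 0, "roll": 0}]}}

```text
t: 26.65
position: [0.623, 0.1613, 0.2522]
eef_rot: [-0.0, 0.74, 0.673, 0.0]
force: [-2.9, 2.0, -0.7]
finger_gap: 0.04
gripper_force: 5.0
```

Request:
{"method": "jog_arm", "body": {"grip": 0.8, "increments": [{"x": 0, "y": 0, "z": 0, "roll": 0}, {"x": 0, "y": 0, "z": 0, "roll": 0}, {"x": 0, "y": 0, "z": 0, "roll": 0}, {"x": 0, "y": 0, "z": -0.4, "roll": 0}, {"x": 0, "y": 0, "z": -0.8, "roll": 0}, {"x": 0, "y": 0, "z": -1, "roll": 0}, {"x": 0, "y": 0, "z": -1, "roll": 0}, {"x": 0, "y": 0, "z": -1, "roll": 0}]}}

```text
t: 27.45
position: [0.6231, 0.1611, 0.3385]
eef_rot: [0.0, 0.74, 0.673, 0.001]
force: [-0.3, -0.4, -0.2]
finger_gap: 0.0744
gripper_force: 0.0
```

Request:
{"method": "jog_arm", "body": {"increments": [{"x": 0, "y": 0, "z": -1, "roll": 0}, {"x": 0, "y": 0, "z": -1, "roll": 0}, {"x": 0, "y": 0, "z": -1, "roll": 0}, {"x": 0, "y": 0, "z": -0.5, "roll": 0}, {"x": 0, "y": 0, "z": 0, "roll": 0}, {"x": 0, "y": 0, "z": 0, "roll": 0}]}}

```text
t: 28.05
position: [0.6231, 0.1611, 0.4056]
eef_rot: [-0.0, 0.74, 0.673, -0.0]
force: [-0.3, 0.1, -0.3]
finger_gap: 0.0744
gripper_force: 0.0
```

```bash
python3 - <<'E'
from m import *
c=snap('wrist','w14.png'); r=load('w3.png')
for n,c in(('before',r),('after',c)):
    X=wcloud(c); x,y,z=[X[...,i] for i in range(3)]; S=cv2.cvtColor(c['img'],cv2.COLOR_RGB2HSV)[...,1]
    a=np.radians(-5.35); ex=np.array([np.cos(a),np.sin(a)]); ey=np.array([-ex[1],ex[0]]); d=(X[...,:2]-[.6226,.1615])*1000; px=d@ex; py=d@ey
    m=(abs(z-.06)<.004)&(abs(px)<35)&(abs(py)<27)&(S<80); print(n,'foot along',np.percentile(px[m],[1,99]).round(1),'lat',np.percentile(py[m],[1,99]).round(1),'z',np.median(z[m]).round(4))
    m=(abs(z-.06)<.004)&(px>24)&(px<55)&(abs(py)<30)&(S>150); print('stop face',np.percentile(px[m],[1,3]).round(1))
to((.62,.16,.2),-5.4)
c=load('w14.png'); a=cv2.resize(c['img'][120:240,240:400,::-1],None,fx=4,fy=4,interpolation=2); b=cv2.resize(r['img'][135:215,270:390,::-1],None,fx=1,fy=1); cv2.imwrite('pics/w14z.png',a)
E
```

```text
before foot along [-28.3  28.6] lat [-24.9  23.6] z 0.0599
stop face [29.2 29.4]
after foot along [-26.9  28.4] lat [-24.6  25.3] z 0.0598
stop face [29.4 29.7]
t 28.1 grasp [0.6229 0.1611 0.238 ] tooly -5.44 roll -0.005 shift units [-0.068 -0.135  1.9  ] F [ 0.5  0.6 -0.6] gap 0.0742
```

View pics/w14z.png

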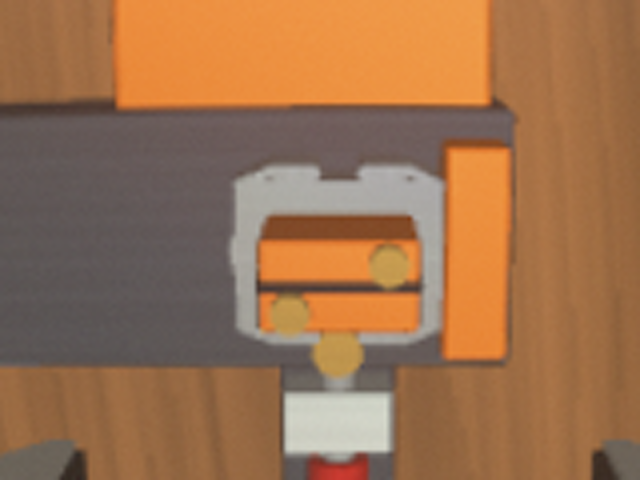

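The orange jaw is home against the stop at (440,250), with the roller centred in its groove at (338,352). The robot is clear, so I hand in.

```bash
python3 -c "from rig import hand_in; print(hand_in())"
```

```text
the job is handed in; nothing more can be done
None
```

The black jaw is flat and squared up in the green-pad bay, the orange jaw is home against the stop with the detent roller in its groove, and the job was handed in at about 28 s of the 64 s allowed.

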